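# Empty the doll press: castings into the tote, mould insert back to its bay

## Task

The moulding press has finished its run: collect the two doll bodies from its catch tray and lay one flat on its back in each of the two compartments of the blue tote. Clear the tray fully by also putting the mould insert with the yellow bar back into the yellow bay of the wooden rack, fully down on the bay's floor. Lay everything down gently, drop and throw nothing, and leave the red insert, the paint jar and the brush pot where they are.

Things in the scene. Friction and masses are not known exactly. Their poses are not given: they have to be found in the camera images.
- casting_a: A skin-coloured doll body (torso without head or limbs, white pants) of cast resin, about 100 g, lying on its back: 122 mm long along its x (neck stub at +x), chest and hips 48 mm wide (y) and 28 mm high, waist (x from -19 to +19 mm) 36 mm wide and 26 mm high: grip it there. Origin: underside below the middle of the waist; z up.
- casting_b: The second doll body, the same as casting_a in every size. Either may go in either compartment.
- insert_yellow: Aluminium block 90 (x) x 56 (y) x 24 mm high with a yellow lifting bar standing on it: bar 60 (x) x 20 (y) mm, from 24 to 50 mm above the underside. Origin: centre of the underside; the block is symmetric under a half turn about z. About 360 g. It starts in the catch tray beside the castings, in any order; lift it by the bar.
- catch_tray (a point): Centre of the floor (4 mm above the table) of the press's open steel catch tray, 270 (x) x 180 (y) mm outside, walls 4 mm thick, rim 28 mm above the table. At its -y side stands the green press (400 mm high, front 160 mm from this point) with a chute sloping up from the tray's rim to 115 mm high at the press.
- tote: Blue tote, fixed to the table, grey lining: 254 (x) x 166 (y) mm outside, walls and one cross divider 5 mm thick, rim 36 mm high; the divider (across x) makes two compartments. Origin: centre of the underside.
- tote_near (a point): Centre of the floor (5 mm above the table) of the tote's compartment at its -x end; inside 119 (x) x 156 (y) mm, 31 mm deep. Axes as the tote's.
- tote_far (a point): Same for the compartment at the tote's +x end.
- bay_yellow: Yellow floor plate, with yellow tags at front and back, of one of the three side-by-side bays of the fixed plywood rack (which one varies). Bay: 102 (x) x 66.7 (y) mm inside, open above, walls end 20 mm above the table. Origin: centre of the plate's underside, 6 mm above the table; the floor for the insert is 3 mm above the origin. x runs along the bay.
- bay_blue: The same in blue: another bay, also empty, not to be used.
- bay_red: The same in red: it holds the red insert.
- insert_red: Aluminium block 90 (x) x 56 (y) x 24 mm high with a red lifting bar standing on it: bar 60 (x) x 20 (y) mm, from 24 to 50 mm above the underside. Origin: centre of the underside; the block is symmetric under a half turn about z. It stands in the red bay: leave it.
- paint_jar: Loose paint jar, 52 mm diameter, 65 mm high; origin centre of the underside. Leave it.
- brush_pot: Loose green glass pot, 72 mm diameter, 90 mm high, with brushes up to 185 mm high; origin centre of the underside. Leave it.

How it is judged:
By the outcome, as a careful person would: the job done as asked, in the order asked, and still so for the second after the job is handed in, with the robot touching nothing.
It also fails if it takes over 72 s, if anything falls off the work surface, if the arm or the gripper's body presses on something with over 40 N, if the wrist force passes 120 N, or if a joint passes its speed limit or range.

## Robot

A 6-joint arm with a two-finger parallel gripper is mounted at the origin on the work surface. World frame = base frame: x ahead of the robot, y to its left, z up, the work surface at z = 0. Lengths are in m, angles in rad, forces in N, time in s.
With the tool pointing down it reaches from about 0.375 to 0.9 m from the base axis. Payload 3.1 kg.
Tool frame: the origin (TCP) lies at the very end of the fingers, on their centre line; the grasp point (between the pads) lies 19 mm behind it; z points along the fingers, y is the direction in which the jaws open and shut (so a half turn about z gives the same grasp; the last joint's range is limited). The gripper opens to 87 mm and grips with 3 to 60 N. Pads are 19 mm wide; open, the fingers measure 117 mm over their backs; the gripper's body (75 mm by 190 mm) begins 51 mm behind the grasp point.
Start: joints at [-1.28, 0.527, 1.433, -0, 1.181, -0.178], TCP at [0.283, -0.557, 0.223] pointing down, gripper open.
Joint ranges: [-3.08, 3.08], [-0.75, 2.2], [0.22, 2.44], [-1.43, 4.57], [0, 2.65], [-2.85, 2.85]. Speed limits (rad/s): [2.79, 2.79, 3.14, 3.14, 3.14, 3.14].

## Interface

Orientations are given as a unit quaternion [x, y, z, w].
In Python, from rig import robot gives the robot as it stands.
- The arm moves only by the tool send_rows, never from a script. Its argument "plan" is one flat list of numbers, 7 for each row, row after row: the opening, from -1 (shut) to 1 (fully open), then the shift along the tool's x, y, z in mm, then the turn, a rotation vector about the tool's x, y, z in rad. In form: [claw, tx, ty, tz, rx, ry, rz, claw, tx, ty, tz, rx, ry, rz, ...]. A call has 1 to 8 rows; each row shifts and turns the pose as measured when the row begins, along the tool's axes as they then stand; what a row does not reach is not made up. A row lasts 1/10 s, in which the tool goes at most 50 mm and 8.59 degrees, less where a joint would pass 70% of its speed; a pose out of reach is approached as far as the arm can. A call is refused whole if a number of a shift passes 50 or a number of a turn 0.15, either way. A call with a gripper value outside its range is refused whole. The fingers move at their own pace and stop on an object; "force" is the grip in N (left out, the last holds). Time passes only in rows, so rows that do not move let the fingers close. It gives the time, the measured TCP pose, the force and the opening at its end, in the units of the state.
- robot.get_obs(): the state, without advancing time (a new reading comes with each control period).
- robot.camera(name): name is "scene" or "top" or "wrist"; returns (picture, depth): 384x512x3 uint8, red, green, blue; 384x512 float32, m along the optical axis (not along the pixel's ray), 0 where there is no reading.
- robot.camera_model(name): a dict with "K" (3x3 intrinsics, pixels), "position" and "attitude" of the camera in the world. Camera axes: x right, y down, z forward; pixel columns grow to the right and rows downward; lengths in m; the calibration is good to about 2 mm. The wrist camera is an equidistant fisheye: a pixel r from the principal point sees the ray r / f radians off the axis. A picture is of the moment at which its call begins: read the wrist's pose just before it. camera_model takes no time and is no camera call; for the wrist camera it gives the pose at the moment of the call.
- robot.hand_in(): hands the job in, once; it reports no verdict.
The state is a dict: "time": time; "q": joint angles; "joint_velocities": joint speeds; "joint_torque": joint torques, N m; "position": TCP position; "tool_rot": TCP orientation; "ft_force": force on the tool from outside, world axes, zero at the start; "moment": the same for the moment, N m; "grip_width": finger opening in m.
Only numpy, scipy, OpenCV 4.12 (cv2) and the standard library are available. Lean on these libraries where they do the work, as an engineer would, in place of code of your own. Each camera call takes 0.05 s, during which the arm holds its last target. There are 200 camera calls.

## Working session

There is one attempt and no reset: what is moved stays moved. The work goes in short steps, Python scripts to look and compute and a tool call to move; the robot and the scene stay as the last step left them, time stands still between calls to the robot, and variables do not carry over. Pictures are saved under pics/ and viewed, about 8 in all and at most 12, crops included, and the job is handed in when it is done.

Besides the shell and the picture viewer there is one more tool, called as name(argument=value, ...) on one line, values as JSON. send_rows: Moves the arm, as the interface text tells. Its arguments: {"type":"object","properties":{"plan":{"type":"array"},"force":{"type":"number"}},"required":["plan"]}

```bash
ls; mkdir -p pics; cat > h.py <<'E'
import numpy as np, cv2
from scipy.spatial.transform import Rotation as R
from rig import robot
def att(m):
    a=np.array(m["attitude"],float)
    return R.from_quat(a).as_matrix() if a.size==4 else a.reshape(3,3)
def pts(name,d,m):
    K=np.array(m["K"]);v,u=np.indices(d.shape);x=(u-K[0,2])/K[0,0];y=(v-K[1,2])/K[1,1]
    if name=="wrist":
        r=np.hypot(x,y)+1e-9;t=np.tan(np.minimum(r,1.5));x,y=x/r*t,y/r*t
    return np.stack([x*d,y*d,d],-1)@att(m).T+np.array(m["position"])
def look(name,tag):
    m=robot.camera_model(name);p,d=robot.camera(name)
    cv2.imwrite(f"pics/{tag}.png",p[:,:,::-1]);np.savez(f"pics/{tag}.npz",p=p,d=d,P=pts(name,d,m))
    return p,d,pts(name,d,m),m
E
python3 - <<'E'
from h import *
for n in("top","scene"):
    p,d,P,m=look(n,n); print(n,m)
a=cv2.imread("pics/top.png");b=cv2.imread("pics/scene.png")
cv2.imwrite("pics/both.png",cv2.resize(np.vstack([a,b]),None,fx=.78,fy=.78))
print(robot.get_obs())
E
```

```text
pics
top {'K': array([[411.0017484 ,   0.        , 255.18945367],
       [  0.        , 411.0017484 , 199.24996658],
       [  0.        ,   0.        ,   1.        ]]), 'position': array([0.47295696, 0.06120525, 1.16420677]), 'attitude': array([ 0.70918005, -0.7027391 ,  0.0484012 , -0.02964363])}
scene {'K': array([[369.94029137,   0.        , 261.71100456],
       [  0.        , 369.94029137, 195.68223953],
       [  0.        ,   0.        ,   1.        ]]), 'position': array([ 1.38408301, -0.3231734 ,  0.7749055 ]), 'attitude': array([ 0.76495764,  0.48155541, -0.22708947, -0.3624563 ])}
{'time': 0.1, 'q': array([-1.27946495e+00,  5.28344805e-01,  1.43378115e+00, -5.26957374e-06,
        1.18139133e+00, -1.78482801e-01]), 'joint_velocities': array([-8.18316929e-05, -2.22330079e-03, -3.78518051e-03,  1.27372519e-03,
        1.84047233e-04, -1.81737243e-03]), 'joint_torque': array([-9.03925297e-05, -4.40983629e+01, -1.77151805e+01,  6.34765788e-02,
        5.33498602e-02, -3.32871070e-05]), 'position': array([ 0.2827924 , -0.55662333,  0.22168471]), 'tool_rot': array([ 9.72535287e-01,  2.32753497e-01, -5.67018510e-05, -9.60646567e-04]), 'ft_force': array([-0.11188654,  0.05698438, -0.75728377]), 'moment': array([-0.03283934, -0.00574175,  0.02608752]), 'grip_width': 0.08715131276112374}
```

View pics/top.png

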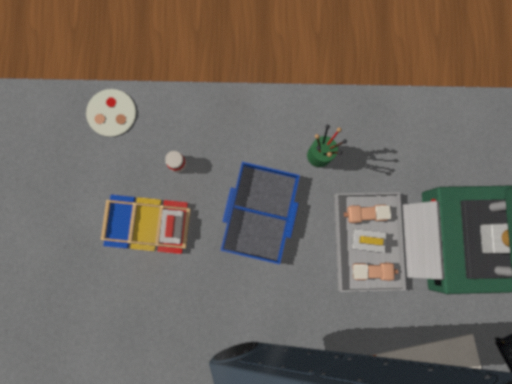

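View pics/scene.png

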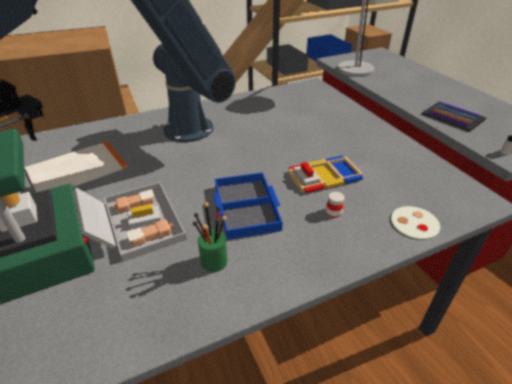

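The top view shows the following:
- The tray is at about (370,242). The castings in it are at (369,213), with the neck to the left, and (373,271), with the neck to the right. The yellow insert is at (370,240).
- The tote is at (262,213).
- The yellow bay is in the middle of the rack at (146,223), with the red bay to its right.
- The jar is at (175,160) and the pot at (321,152).

```bash
cat > seg.py <<'E'
from h import *
z=np.load("pics/top.npz");p,P=z["p"],z["P"]
h=cv2.cvtColor(p,cv2.COLOR_RGB2HSV).astype(int);H,S,V=h[...,0],h[...,1],h[...,2]
m=robot.camera_model("top");K=np.array(m["K"])
def cast(uv,zz):
    uv=np.asarray(uv,float);r=np.c_[(uv[:,0]-K[0,2])/K[0,0],(uv[:,1]-K[1,2])/K[1,1],np.ones(len(uv))]@att(m).T
    o=np.array(m["position"]);return (o+r*((zz-o[2])/r[:,2])[:,None])[:,:2]
def rect(name,mask,box,zz):
    M=np.zeros(mask.shape,np.uint8);x0,y0,x1,y1=box;M[y0:y1,x0:x1]=mask[y0:y1,x0:x1]
    n,l,st,c=cv2.connectedComponentsWithStats(M)
    i=1+np.argmax(st[1:,4]);v,u=np.where(l==i)
    q=cast(np.c_[u,v],zz)
    (cx,cy),(w,hh),a=cv2.minAreaRect((q*1000).astype(np.float32))
    if w<hh: w,hh,a=hh,w,a+90
    print(name,"c",round(cx),round(cy),"LxW",round(w),round(hh),"long-axis deg",round((a+90)%180-90,1),"mean",(q.mean(0)*1000).round(),"z med",np.round(np.median(P[l==i][:,2])*1000))
    return l==i
tall=P[...,2]
rect("castA",(tall>.020)&(tall<.045),(347,200,398,227),.03)
rect("castB",(tall>.020)&(tall<.045),(350,258,398,286),.03)
rect("skinA",(H<14)&(S>70)&(V>90),(342,198,398,228),.03)
rect("skinB",(H<14)&(S>70)&(V>90),(345,256,402,288),.03)
rect("bar",(H>18)&(H<34)&(S>130),(350,228,395,255),.054)
rect("tray block",(tall>.018)&(tall<.06),(351,229,390,254),.028)
rect("tote",(H>105)&(H<128)&(S>140)&(V>60),(215,155,310,270),.036)
rect("yplate",(H>18)&(H<34)&(S>150),(130,190,165,260),.009)
rect("yplate-in",(H>18)&(H<34)&(S>150),(130,203,165,243),.009)
rect("blue",(H>105)&(H<128)&(S>140),(95,190,140,260),.009)
rect("redbar",((H<6)|(H>174))&(S>150),(162,212,184,240),.059)
rect("rack",(tall>.012)&(tall<.03),(95,190,192,255),.02)
rect("jar",(tall>.05),(155,140,195,178),.065)
rect("pot",(tall>.07),(300,110,350,175),.09)
rect("tray",(tall>.018)&(tall<.036),(330,185,408,298),.028)
E
python3 seg.py; python3 -c "
import cv2
a=cv2.imread('pics/top.png')
cv2.imwrite('pics/c1.png',cv2.hconcat([cv2.resize(a[180:300,90:200],(400,436),interpolation=2),cv2.resize(a[185:300,320:430],(400,436),interpolation=2)]))"
```

```text
castA c 565 -285 LxW 122 50 long-axis deg -84.6 mean [ 563. -285.] z med 31.0
castB c 403 -299 LxW 122 46 long-axis deg -89.6 mean [ 403. -297.] z med 31.0
skinA c 561 -259 LxW 87 45 long-axis deg -89.4 mean [ 562. -260.] z med 30.0
skinB c 404 -320 LxW 81 43 long-axis deg -89.7 mean [ 404. -319.] z med 30.0
bar c 488 -283 LxW 61 16 long-axis deg 84.2 mean [ 488. -283.] z med 54.0
tray block c 487 -285 LxW 92 56 long-axis deg 83.8 mean [ 487. -285.] z med 28.0
tote c 564 17 LxW 249 190 long-axis deg -13.0 mean [572.  -1.] z med 34.0
yplate c 530 337 LxW 98 60 long-axis deg -5.8 mean [530. 337.] z med 9.0
yplate-in c 530 337 LxW 98 60 long-axis deg -5.8 mean [530. 337.] z med 9.0
blue c 537 411 LxW 94 56 long-axis deg -5.4 mean [536. 411.] z med 9.0
redbar c 523 261 LxW 51 15 long-axis deg -3.9 mean [522. 261.] z med 59.0
rack c 529 334 LxW 233 144 long-axis deg 84.7 mean [529. 333.] z med 19.0
jar c 701 253 LxW 47 43 long-axis deg 1.6 mean [701. 253.] z med 64.0
pot c 741 -163 LxW 108 86 long-axis deg -18.5 mean [ 736. -156.] z med 91.0
tray c 486 -288 LxW 270 183 long-axis deg 1.7 mean [ 483. -293.] z med 27.0
```

View pics/c1.png

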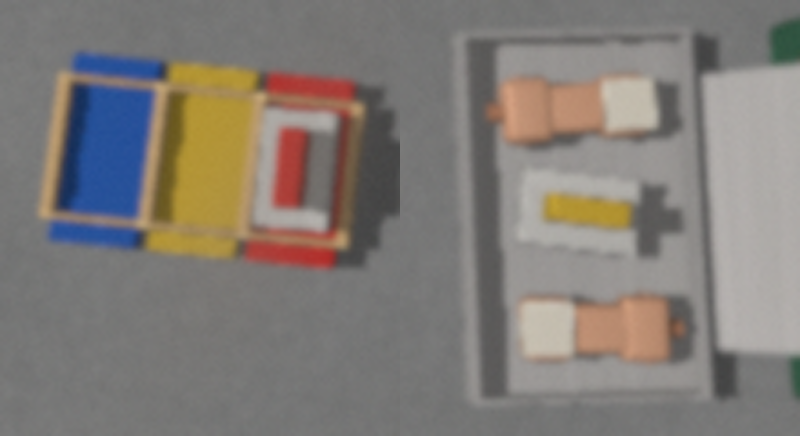

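Heights and sizes match the given ones: castings 122×~48 with top at 31, bar top at 54, red bar midway consistent with the bay spacing. I still need the tote and waist points, and a move helper.

```bash
cat > mv.py <<'E'
import sys
from h import *
def plan(x,y,z,toolY,n):
    """mm, deg; prints n equal rows in the tool axes"""
    o=robot.get_obs();Rm=R.from_quat(o["tool_rot"]);p=np.array(o["position"])*1000
    a=np.radians(toolY);Y=np.array([np.cos(a),np.sin(a),0]);Z=np.array([0,0,-1.])
    T=R.from_matrix(np.c_[np.cross(Y,Z),Y,Z])
    rv=(Rm.inv()*T).as_rotvec();d=(np.array([x,y,z])-p)/n
    print("t",round(o["time"],2),"pos",p.round(1),"F",np.round(o["ft_force"],1),"w",round(o["grip_width"]*1000,1),"total turn",rv.round(3))
    Q=Rm
    for i in range(n):
        print(*np.round(Q.inv().apply(d),1),*np.round(rv/n,3),sep=", ");Q=Q*R.from_rotvec(rv/n)
if __name__=="__main__": plan(*map(float,sys.argv[1:5]),int(sys.argv[5]))
E
cat >> seg.py <<'E'
print("---")
rect("tote rim",(tall>.02)&(tall<.05),(212,150,312,272),.036)
fl=(tall<.012)&(S<90)
for nm,b in (("far",(230,165,302,218)),("near",(215,212,300,268))):
    k=cv2.morphologyEx(((H>105)&(H<128)&(S>110)|(tall>.015)).astype(np.uint8),cv2.MORPH_CLOSE,np.ones((3,3)))
    n,l=cv2.connectedComponents(1-k,connectivity=4); s={"far":(267,188),"near":(257,236)}[nm]
    rect("floor "+nm,l==l[s[1],s[0]],(210,150,312,272),.005)
print("rim corners ctr",cast([[261.2,212.5]],.036)*1000,"waists",cast([[368.7,213.2],[375,271.5]],.03)*1000)
E
python3 seg.py | sed -n '/---/,$p'; python3 mv.py 500 -285 200 0 8
```

```text
---
tote rim c 563 17 LxW 254 193 long-axis deg -12.7 mean [566.  15.] z med 34.0
floor far c 625 4 LxW 152 116 long-axis deg 77.1 mean [625.   4.] z med 5.0
floor near c 503 32 LxW 153 117 long-axis deg 77.4 mean [503.  32.] z med 6.0
rim corners ctr [[561.6829261  14.8637756]] waists [[ 563.12116398 -285.31245983]
 [ 402.79241241 -299.05354254]]
t 0.1 pos [ 282.8 -556.6  221.7] F [-0.1  0.1 -0.8] w 87.2 total turn [-2.000e-03 -1.000e-03 -1.101e+00]
39.6, -18.0, 2.8, -0.0, -0.0, -0.138
41.7, -12.4, 2.7, -0.0, -0.0, -0.138
43.0, -6.5, 2.7, -0.0, -0.0, -0.138
43.5, -0.6, 2.7, -0.0, -0.0, -0.138
43.1, 5.4, 2.7, -0.0, -0.0, -0.138
42.0, 11.2, 2.7, -0.0, -0.0, -0.138
40.1, 16.9, 2.7, -0.0, -0.0, -0.138
37.4, 22.2, 2.7, -0.0, -0.0, -0.138
```

```bash
python3 - <<'E'
from h import *
P=np.load("pics/top.npz")["P"].reshape(-1,3);p=np.load("pics/top.npz")["p"].reshape(-1,3).astype(int)
g=(P[:,2]>.1)&(p[:,1]>p[:,0]+15)&(P[:,1]<-.3)
for a in(0,1,2):print(np.percentile(P[g][:,a],[0,1,99,100]).round(3))
P=np.load("pics/scene.npz")["P"].reshape(-1,3);p=np.load("pics/scene.npz")["p"].reshape(-1,3).astype(int)
g=(p[:,1]>p[:,0]+20)&(P[:,1]<-.3)
for a in(0,1,2):print(np.percentile(P[g][:,a],[0,1,99,100]).round(3))
E
python3 mv.py 310 -380 220 -20 5
```

```text
[0.354 0.357 0.632 0.633]
[-0.642 -0.622 -0.448 -0.444]
[0.1   0.104 0.296 0.304]
[-0.134  0.374  0.639  1.384]
[-0.659 -0.644 -0.446 -0.323]
[-0.001  0.012  0.327  0.775]
t 0.1 pos [ 282.8 -556.6  221.7] F [-0.1  0.1 -0.8] w 87.2 total turn [-0.002 -0.001 -0.752]
20.8, -29.0, 0.4, -0.0, -0.0, -0.15
25.0, -25.6, 0.4, -0.0, -0.0, -0.15
28.5, -21.6, 0.4, -0.0, -0.0, -0.15
31.4, -17.0, 0.4, -0.0, -0.0, -0.15
33.6, -12.1, 0.3, -0.0, -0.0, -0.15
```

```bash
python3 mv.py 265 -360 221 -63.1 6
```

```text
t 0.1 pos [ 282.8 -556.6  221.7] F [-0.1  0.1 -0.8] w 87.2 total turn [-0.002 -0.     0.   ]
12.2, -30.6, 0.2, -0.0, -0.0, 0.0
12.2, -30.6, 0.2, -0.0, -0.0, 0.0
12.2, -30.6, 0.2, -0.0, -0.0, 0.0
12.2, -30.6, 0.1, -0.0, -0.0, 0.0
12.2, -30.6, 0.1, -0.0, -0.0, 0.0
12.2, -30.6, 0.1, -0.0, -0.0, 0.0
```

send_rows(plan=[0.2,12,-31,0,0,0,0,0.2,12,-31,0,0,0,0,0.2,12,-31,0,0,0,0,0.2,12,-31,0,0,0,0,0.2,12,-31,0,0,0,0,0.2,12,-31,0,0,0,0])

```text
time: 0.7
position: [0.2615, -0.355, 0.2186]
tool_rot: [0.973, 0.231, -0.0, -0.001]
ft_force: [-0.3, 0.3, 0.8]
grip_width: 0.0537
```

```bash
python3 mv.py 480 -280 200 2 8
```

```text
t 0.7 pos [ 261.5 -355.   218.6] F [-0.3  0.3  0.8] w 53.7 total turn [-2.00e-03 -1.00e-03 -1.14e+00]
28.6, 3.9, 2.3, -0.0, -0.0, -0.142
27.8, 7.9, 2.3, -0.0, -0.0, -0.142
26.4, 11.8, 2.3, -0.0, -0.0, -0.142
24.4, 15.4, 2.3, -0.0, -0.0, -0.142
22.0, 18.7, 2.3, -0.0, -0.0, -0.142
19.1, 21.7, 2.3, -0.0, -0.0, -0.142
15.8, 24.1, 2.3, -0.0, -0.0, -0.142
12.2, 26.1, 2.3, -0.0, -0.0, -0.142
```

send_rows(plan=[0.2,28,4,2,0,0,-0.142,0.2,28,8,2,0,0,-0.142,0.2,26,12,2,0,0,-0.142,0.2,24,15,2,0,0,-0.142,0.2,22,19,2,0,0,-0.142,0.2,19,22,2,0,0,-0.142,0.2,16,24,2,0,0,-0.142,0.2,12,26,2,0,0,-0.142])

```text
time: 1.5
position: [0.4797, -0.2661, 0.1994]
tool_rot: [0.681, 0.733, 0.002, -0.007]
ft_force: [0.8, -0.1, 0.6]
grip_width: 0.0523
```

```bash
python3 - <<'E'
from h import *
look("wrist","w1")
o=robot.get_obs();print(o["position"],o["tool_rot"])
z=np.load("pics/w1.npz");P,p=z["P"],z["p"]
h=cv2.cvtColor(p,cv2.COLOR_RGB2HSV).astype(int);H,S,V=h[...,0],h[...,1],h[...,2]
def rep(n,M):
    k,l,st,c=cv2.connectedComponentsWithStats(M.astype(np.uint8))
    for i in range(1,k):
        if st[i,4]<300: continue
        q=P[l==i]*1000;(cx,cy),(w,hh),a=cv2.minAreaRect(q[:,:2].astype(np.float32))
        if w<hh:w,hh,a=hh,w,a+90
        print(n,"px",c[i].round(),"c",round(cx),round(cy),"LxW",round(w),round(hh),"deg",round((a+90)%180-90,1),"z",np.median(q[:,2]).round())
X,Y,Z=P[...,0],P[...,1],P[...,2]
inn=(X>.362)&(X<.61)&(Y>-.37)&(Y<-.21)
rep("skin",(H<14)&(S>70)&(V>60)&inn&(Z>.015))
rep("cast",inn&(Z>.018)&(Z<.04)&((X>.525)|(X<.445)))
rep("bar",(H>18)&(H<34)&(S>130)&(Z>.045)&inn)
rep("block",inn&(Z>.018)&(Z<.04)&(X<.53)&(X>.44))
E
```

```text
[ 0.48383345 -0.26503487  0.19935858] [ 0.67853027  0.73454663  0.00316124 -0.00528404]
skin px [200. 200.] c 418 -302 LxW 114 49 deg 63.6 z 27.0
skin px [315. 184.] c 541 -266 LxW 94 67 deg 57.8 z 27.0
cast px [325. 190.] c 564 -281 LxW 125 50 deg -87.4 z 29.0
cast px [190. 189.] c 404 -296 LxW 119 50 deg 88.9 z 30.0
bar px [262. 198.] c 488 -285 LxW 60 19 deg 83.6 z 52.0
bar px [155. 269.] c 448 -240 LxW 17 2 deg -86.3 z 286.0
bar px [353. 269.] c 508 -236 LxW 17 2 deg -85.4 z 286.0
bar px [314. 310.] c 503 -256 LxW 111 36 deg 5.4 z 296.0
block px [262. 188.] c 489 -285 LxW 90 56 deg 83.7 z 26.0
```

View pics/w1.png

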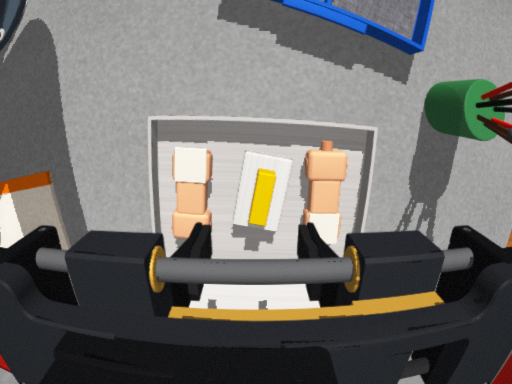

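The wrist view confirms the top-view poses: castings at (325,190) and (190,190), bar at (262,198). Depth gives A at (564,-285), B at (403,-298) and insert at (488,-285). Grasping A next.

```bash
python3 mv.py 565 -285 70 2.5 5
```

```text
t 1.55 pos [ 483.8 -265.   199.4] F [2.9 0.3 0.9] w 52.1 total turn [-0.003 -0.012  0.036]
-5.6, 15.9, 25.8, -0.001, -0.002, 0.007
-5.4, 16.0, 25.8, -0.001, -0.002, 0.007
-5.2, 16.0, 25.8, -0.001, -0.002, 0.007
-5.0, 16.0, 25.8, -0.001, -0.002, 0.007
-4.9, 16.0, 25.9, -0.001, -0.002, 0.007
```

send_rows(plan=[0.2,-5,16,26,0,-0.002,0.007,0.2,-5,16,26,0,-0.002,0.007,0.2,-5,16,26,0,-0.002,0.007,0.2,-5,16,26,0,-0.002,0.007,0.2,-5,16,20,0,-0.002,0.007,0.2,0,0,0,0,0,0])

```text
time: 2.15
position: [0.5691, -0.2828, 0.0693]
tool_rot: [0.691, 0.723, -0.001, -0.002]
ft_force: [-1.2, 0.2, 0.2]
grip_width: 0.0523
```

```bash
python3 mv.py 565 -285 8 2.5 4
```

```text
t 2.15 pos [ 569.1 -282.8   69.3] F [-1.2  0.2  0.2] w 52.3 total turn [-0.003 -0.001  0.001]
-0.5, -1.0, 15.3, -0.001, -0.0, 0.0
-0.5, -1.0, 15.3, -0.001, -0.0, 0.0
-0.5, -1.0, 15.3, -0.001, -0.0, 0.0
-0.5, -1.0, 15.3, -0.001, -0.0, 0.0
```

send_rows(plan=[0.2,-2,-4,12,0,0,0,0.2,0,0,15,0,0,0,0.2,0,0,15,0,0,0,0.2,0,0,10,0,0,0,0.2,0,0,5,0,0,0,0.2,0,0,0,0,0,0])

```text
time: 2.75
position: [0.5617, -0.2846, 0.0088]
tool_rot: [0.692, 0.722, -0.001, -0.003]
ft_force: [-0.6, -0.5, 0.2]
grip_width: 0.0522
```

```bash
python3 mv.py 565 -285 8 2.5 1
```

```text
t 2.75 pos [ 561.7 -284.6    8.8] F [-0.6 -0.5  0.2] w 52.2 total turn [-0.005 -0.003 -0.001]
-0.5, 3.3, 0.8, -0.005, -0.003, -0.001
```

send_rows(plan=[-1,0,2,0,0,0,0,-1,0,0,0,0,0,0,-1,0,0,0,0,0,0,-1,0,0,0,0,0,0,-1,0,0,0,0,0,0], force=20)

```text
time: 3.25
position: [0.5651, -0.2853, 0.0106]
tool_rot: [0.692, 0.722, -0.001, -0.001]
ft_force: [0.3, -0.5, -0.5]
grip_width: 0.0357
```

```bash
python3 mv.py 563 -285 120 2.5 5
```

```text
t 3.25 pos [ 565.1 -285.3   10.6] F [ 0.3 -0.5 -0.5] w 35.7 total turn [-0.003 -0.    -0.001]
0.1, -0.5, -21.9, -0.001, -0.0, -0.0
0.1, -0.5, -21.9, -0.001, -0.0, -0.0
0.1, -0.4, -21.9, -0.001, -0.0, -0.0
0.1, -0.4, -21.9, -0.001, -0.0, -0.0
0.1, -0.4, -21.9, -0.001, -0.0, -0.0
```

send_rows(plan=[-1,0,0,-8,0,0,0,-1,0,0,-20,0,0,0,-1,0,0,-25,0,0,0,-1,0,0,-30,0,0,0,-1,0,0,-25,0,0,0,-1,0,0,0,0,0,0])

```text
time: 3.85
position: [0.5648, -0.2849, 0.1238]
tool_rot: [0.692, 0.722, -0.001, -0.002]
ft_force: [0.7, 0.2, -1.0]
grip_width: 0.0359
```

```bash
python3 mv.py 540 -60 120 -6 7
```

```text
t 3.85 pos [ 564.8 -284.9  123.8] F [ 0.7  0.2 -1. ] w 35.9 total turn [-0.004 -0.001  0.148]
32.2, -2.2, 0.6, -0.001, -0.0, 0.021
32.2, -2.8, 0.6, -0.001, -0.0, 0.021
32.1, -3.5, 0.6, -0.001, -0.0, 0.021
32.0, -4.2, 0.6, -0.001, -0.0, 0.021
31.9, -4.9, 0.6, -0.001, -0.0, 0.021
31.8, -5.5, 0.6, -0.001, -0.0, 0.021
31.7, -6.2, 0.5, -0.001, -0.0, 0.021
```

send_rows(plan=[-1,20,0,0,0,0,0.02,-1,32,-4,0,0,0,0.02,-1,35,-4,0,0,0,0.02,-1,35,-4,0,0,0,0.02,-1,32,-5,0,0,0,0.02,-1,32,-5,0,0,0,0.02,-1,32,-6,0,0,0,0.02])

```text
time: 4.55
position: [0.5401, -0.064, 0.1205]
tool_rot: [0.745, 0.667, -0.002, -0.001]
ft_force: [-0.6, 0.2, -0.6]
grip_width: 0.0358
```

```bash
python3 mv.py 624 4 80 -12.8 5
```

```text
t 4.55 pos [540.1 -64.  120.5] F [-0.6  0.2 -0.6] w 35.8 total turn [-0.004  0.002  0.112]
15.4, 15.2, 8.0, -0.001, 0.0, 0.022
15.7, 14.8, 8.0, -0.001, 0.0, 0.022
16.1, 14.5, 8.0, -0.001, 0.0, 0.022
16.4, 14.1, 8.1, -0.001, 0.0, 0.022
16.7, 13.7, 8.1, -0.001, 0.0, 0.022
```

send_rows(plan=[-1,15,15,8,0,0,0.022,-1,16,15,8,0,0,0.022,-1,16,15,8,0,0,0.022,-1,16,14,8,0,0,0.022,-1,15,13,6,0,0,0.022,-1,0,0,0,0,0,0])

```text
time: 5.15
position: [0.6183, 0.0118, 0.075]
tool_rot: [0.781, 0.625, -0.006, -0.006]
ft_force: [-0.0, 0.2, -1.0]
grip_width: 0.0358
```

```bash
python3 mv.py 624 4 25 -12.8 4;python3 - <<'E'
from h import *
look("wrist","w2")
E
```

```text
t 5.15 pos [618.3  11.8  75. ] F [-0.   0.2 -1. ] w 35.8 total turn [-0.016  0.001  0.003]
-1.6, 2.0, 12.5, -0.004, 0.0, 0.001
-1.6, 2.0, 12.5, -0.004, 0.0, 0.001
-1.6, 1.9, 12.5, -0.004, 0.0, 0.001
-1.6, 1.9, 12.5, -0.004, 0.0, 0.001
```

View pics/w2.png

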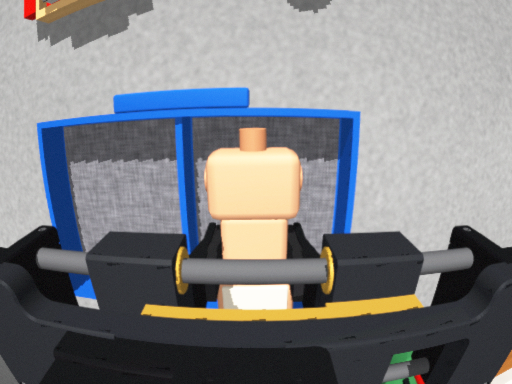

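The casting hangs level over the far compartment (neck at (253,138), between divider 185 and wall 348). It needs about 8 mm of shift, then down.

send_rows(plan=[-1,-3,4,8,-0.008,0,0,-1,-3,3,15,-0.008,0,0,-1,0,0,15,0,0,0,-1,0,0,12,0,0,0,-1,0,0,5,0,0,0,-1,0,0,0,0,0,0])

```text
time: 5.8
position: [0.6175, -0.0008, 0.0163]
tool_rot: [0.781, 0.624, -0.003, -0.001]
ft_force: [-0.7, 0.6, -1.7]
grip_width: 0.0357
```

```bash
python3 mv.py 624 4 12 -12.8 1
```

```text
t 5.8 pos [617.5  -0.8  16.3] F [-0.7  0.6 -1.7] w 35.7 total turn [-0.006  0.003  0.001]
6.1, 5.3, 4.3, -0.006, 0.003, 0.001
```

send_rows(plan=[-1,2,4,1,0,0,0,-1,0,0,1.5,0,0,0,-1,0,0,1.5,0,0,0,-1,0,0,0,0,0,0])

```text
time: 6.2
position: [0.6234, -0.0002, 0.0135]
tool_rot: [0.781, 0.624, -0.002, 0.0]
ft_force: [-0.5, -0.3, -1.5]
grip_width: 0.0361
```

```bash
python3 mv.py 624 4 11.5 -12.8 1
```

```text
t 6.2 pos [ 6.234e+02 -2.000e-01  1.350e+01] F [-0.5 -0.3 -1.5] w 36.1 total turn [-0.003  0.003  0.001]
4.2, -0.3, 2.0, -0.003, 0.003, 0.001
```

send_rows(plan=[-1,0,0,1,0,0,0,-1,0,0,1,0,0,0,-1,0,0,0.5,0,0,0])

```text
time: 6.5
position: [0.6239, 0.0, 0.0117]
tool_rot: [0.781, 0.624, -0.002, 0.001]
ft_force: [-0.3, -0.4, -1.2]
grip_width: 0.036
```

```bash
python3 mv.py 624 4 11.5 -12.8 1
```

```text
t 6.5 pos [623.9   0.   11.7] F [-0.3 -0.4 -1.2] w 36.0 total turn [-0.001  0.003  0.001]
3.9, -0.8, 0.2, -0.001, 0.003, 0.001
```

No contact force yet, so I'll keep going down in small steps.

send_rows(plan=[-1,0,0,1,0,0,0,-1,0,0,0.5,0,0,0])

```text
time: 6.7
position: [0.6239, 0.0, 0.0108]
tool_rot: [0.781, 0.625, -0.002, 0.001]
ft_force: [-1.0, -0.1, 5.6]
grip_width: 0.0361
```

send_rows(plan=[-1,0,0,0.5,0,0,0,-1,0,0,0,0,0,0])

```text
time: 6.9
position: [0.6239, 0.0, 0.011]
tool_rot: [0.781, 0.624, -0.002, 0.001]
ft_force: [-0.0, 0.1, 0.3]
grip_width: 0.0356
```

send_rows(plan=[0.25,0,0,0,0,0,0,0.25,0,0,0,0,0,0,0.25,0,0,0,0,0,0,0.25,0,0,-15,0,0,0,0.25,0,0,-25,0,0,0,0.25,0,0,-30,0,0,0,0.25,0,0,-30,0,0,0])

```text
time: 7.6
position: [0.621, 0.0007, 0.1104]
tool_rot: [0.781, 0.624, -0.005, -0.003]
ft_force: [0.4, -0.3, 0.0]
grip_width: 0.0542
```

```bash
python3 mv.py 540 -80 130 -5 5
```

```text
t 7.6 pos [621.    0.7 110.4] F [ 0.4 -0.3  0. ] w 54.2 total turn [-0.011  0.003 -0.135]
-19.3, -12.3, -3.7, -0.002, 0.001, -0.027
-19.0, -12.8, -3.8, -0.002, 0.001, -0.027
-18.6, -13.3, -3.8, -0.002, 0.001, -0.027
-18.3, -13.8, -3.8, -0.002, 0.001, -0.027
-17.9, -14.3, -3.9, -0.002, 0.001, -0.027
```

send_rows(plan=[0.2,-19,-12,-4,-0.002,0,-0.027,0.2,-19,-13,-4,-0.002,0,-0.027,0.2,-19,-13,-4,-0.002,0,-0.027,0.2,-18,-14,-4,-0.002,0,-0.027,0.2,-18,-14,-4,-0.002,0,-0.027])

```text
time: 8.1
position: [0.5457, -0.0815, 0.1426]
tool_rot: [0.733, 0.68, 0.005, 0.01]
ft_force: [-0.6, -0.1, 0.1]
grip_width: 0.0521
```

```bash
python3 mv.py 403 -298 110 -1 8
```

```text
t 8.1 pos [545.7 -81.5 142.6] F [-0.6 -0.1  0.1] w 52.1 total turn [ 0.02   0.007 -0.059]
-28.3, -15.8, 3.9, 0.003, 0.001, -0.007
-28.2, -16.0, 3.9, 0.003, 0.001, -0.007
-28.1, -16.2, 4.0, 0.003, 0.001, -0.007
-28.0, -16.4, 4.0, 0.003, 0.001, -0.007
-27.9, -16.6, 4.0, 0.003, 0.001, -0.007
-27.7, -16.8, 4.0, 0.003, 0.001, -0.007
-27.6, -17.0, 4.0, 0.003, 0.001, -0.007
-27.5, -17.2, 4.1, 0.003, 0.001, -0.007
```

send_rows(plan=[0.16,-28,-16,4,0.003,0.001,-0.007,0.16,-28,-16,4,0.003,0.001,-0.007,0.16,-28,-16,4,0.003,0.001,-0.007,0.16,-28,-16,4,0.003,0.001,-0.007,0.16,-28,-17,4,0.003,0.001,-0.007,0.16,-28,-17,4,0.003,0.001,-0.007,0.16,-28,-17,4,0.003,0.001,-0.007,0.16,-20,-14,4,0,0,0])

```text
time: 8.9
position: [0.4043, -0.3003, 0.1196]
tool_rot: [0.714, 0.7, 0.001, 0.008]
ft_force: [0.3, 0.5, 0.1]
grip_width: 0.0505
```

```bash
python3 mv.py 403 -298 60 -0.5 4
```

```text
t 8.9 pos [ 404.3 -300.3  119.6] F [0.3 0.5 0.1] w 50.5 total turn [ 0.013  0.009 -0.012]
0.7, -0.5, 14.9, 0.003, 0.002, -0.003
0.7, -0.5, 14.9, 0.003, 0.002, -0.003
0.6, -0.4, 14.9, 0.003, 0.002, -0.003
0.6, -0.4, 14.9, 0.003, 0.002, -0.003
```

send_rows(plan=[0.16,0,0,12,0.004,0.002,-0.003,0.16,0,0,20,0.004,0.002,-0.003,0.16,0,0,20,0.004,0.002,-0.003,0.16,0,0,15,0,0,0,0.16,0,0,0,0,0,0])

```text
time: 9.4
position: [0.4059, -0.3042, 0.0533]
tool_rot: [0.713, 0.701, -0.001, 0.005]
ft_force: [-0.0, -0.3, 0.1]
grip_width: 0.0504
```

```bash
python3 mv.py 403.5 -298 9 -0.5 4
```

```text
t 9.4 pos [ 405.9 -304.2   53.3] F [-0.  -0.3  0.1] w 50.4 total turn [ 0.006  0.008 -0.009]
1.6, -0.7, 11.1, 0.002, 0.002, -0.002
1.6, -0.7, 11.1, 0.002, 0.002, -0.002
1.6, -0.7, 11.1, 0.002, 0.002, -0.002
1.6, -0.6, 11.1, 0.002, 0.002, -0.002
```

send_rows(plan=[0.16,3,-1,8,0.003,0.004,-0.004,0.16,3,-1,12,0.003,0.004,-0.004,0.16,0,0,12,0,0,0,0.16,0,0,8,0,0,0,0.16,0,0,3,0,0,0,0.16,0,0,0,0,0,0])

```text
time: 10.0
position: [0.4058, -0.2969, 0.0084]
tool_rot: [0.71, 0.705, 0.0, 0.001]
ft_force: [-0.8, -0.8, -0.2]
grip_width: 0.0505
```

```bash
python3 mv.py 403.5 -298 9 -0.5 1
```

```text
t 10.0 pos [ 405.8 -296.9    8.4] F [-0.8 -0.8 -0.2] w 50.5 total turn [0.002 0.001 0.002]
-1.1, -2.3, -0.6, 0.002, 0.001, 0.002
```

send_rows(plan=[-1,0,-2,-1,0,0,0,-1,0,0,0,0,0,0,-1,0,0,0,0,0,0,-1,0,0,0,0,0,0,-1,0,0,0,0,0,0], force=20)

```text
time: 10.5
position: [0.4039, -0.2977, 0.0103]
tool_rot: [0.71, 0.704, 0.0, 0.002]
ft_force: [-0.7, -0.2, -1.6]
grip_width: 0.0361
```

send_rows(plan=[-1,0,0,-8,0,0,0,-1,0,0,-20,0,0,0,-1,0,0,-25,0,0,0,-1,0,0,-30,0,0,0,-1,0,0,-25,0,0,0,-1,0,0,0,0,0,0])

```text
time: 11.1
position: [0.4032, -0.2969, 0.1238]
tool_rot: [0.71, 0.704, 0.0, 0.001]
ft_force: [0.2, -0.0, -0.5]
grip_width: 0.0358
```

```bash
python3 mv.py 480 -60 120 -10 8
```

```text
t 11.1 pos [ 403.2 -296.9  123.8] F [ 0.2 -0.  -0.5] w 35.8 total turn [0.002 0.001 0.167]
29.7, 9.4, 0.4, 0.0, 0.0, 0.021
29.9, 8.8, 0.4, 0.0, 0.0, 0.021
30.0, 8.1, 0.4, 0.0, 0.0, 0.021
30.2, 7.5, 0.5, 0.0, 0.0, 0.021
30.4, 6.9, 0.5, 0.0, 0.0, 0.021
30.5, 6.2, 0.5, 0.0, 0.0, 0.021
30.6, 5.6, 0.5, 0.0, 0.0, 0.021
30.7, 5.0, 0.5, 0.0, 0.0, 0.021
```

send_rows(plan=[-1,20,6,0,0,0,0.021,-1,30,9,0,0,0,0.021,-1,32,9,0,0,0,0.021,-1,32,8,0,0,0,0.021,-1,32,8,0,0,0,0.021,-1,32,7,0,0,0,0.021,-1,32,6,0,0,0,0.021,-1,30,5,0,0,0,0.021])

```text
time: 11.9
position: [0.4828, -0.0586, 0.1216]
tool_rot: [0.772, 0.636, -0.001, 0.002]
ft_force: [0.6, 0.2, -0.1]
grip_width: 0.0358
```

```bash
python3 mv.py 503 29 80 -12.8 5
```

```text
t 11.9 pos [482.8 -58.6 121.6] F [ 0.6  0.2 -0.1] w 35.8 total turn [0.002 0.004 0.032]
18.0, 0.6, 8.3, 0.0, 0.001, 0.006
18.0, 0.5, 8.3, 0.0, 0.001, 0.006
18.0, 0.4, 8.3, 0.0, 0.001, 0.006
18.0, 0.3, 8.3, 0.0, 0.001, 0.006
18.0, 0.2, 8.3, 0.0, 0.001, 0.006
```

send_rows(plan=[-1,18,1,8,0,0,0.006,-1,18,1,8,0,0,0.006,-1,18,0,8,0,0,0.006,-1,16,0,8,0,0,0.006,-1,12,0,6,0,0,0.006,-1,0,0,0,0,0,0])

```text
time: 12.5
position: [0.4991, 0.0295, 0.0789]
tool_rot: [0.779, 0.627, -0.003, -0.0]
ft_force: [-0.7, 0.1, -0.6]
grip_width: 0.0357
```

```bash
python3 mv.py 503 30 16 -12.8 4;python3 - <<'E'
from h import *
look("wrist","w3")
E
```

```text
t 12.5 pos [499.1  29.5  78.9] F [-0.7  0.1 -0.6] w 35.7 total turn [-0.004  0.004  0.007]
0.4, 1.0, 15.7, -0.001, 0.001, 0.002
0.4, 1.0, 15.7, -0.001, 0.001, 0.002
0.4, 1.0, 15.7, -0.001, 0.001, 0.002
0.4, 1.0, 15.7, -0.001, 0.001, 0.002
```

View pics/w3.png

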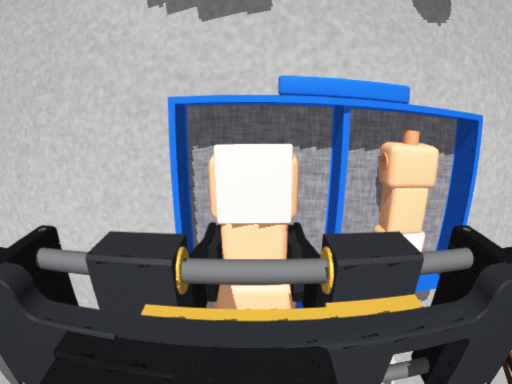

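Casting B is centred over the near compartment (253,185, between 182 and 335), and A lies flat in the far one (405,200). Lowering B.

send_rows(plan=[-1,0,3,10,0,0,0.003,-1,0,1,15,0,0,0.003,-1,0,0,15,0,0,0,-1,0,0,13,0,0,0,-1,0,0,6,0,0,0,-1,0,0,0,0,0,0])

```text
time: 13.15
position: [0.5045, 0.0231, 0.0172]
tool_rot: [0.783, 0.622, -0.002, 0.001]
ft_force: [0.3, -0.5, -0.1]
grip_width: 0.0359
```

```bash
python3 mv.py 503 30 12 -12.8 1
```

```text
t 13.15 pos [504.5  23.1  17.2] F [ 0.3 -0.5 -0.1] w 35.9 total turn [-0.     0.005 -0.005]
6.4, -3.0, 5.2, -0.0, 0.005, -0.005
```

send_rows(plan=[-1,5,-2,1,0,0,0,-1,0,0,2,0,0,0,-1,0,0,1.5,0,0,0,-1,0,0,1,0,0,0])

```text
time: 13.55
position: [0.5048, 0.028, 0.0126]
tool_rot: [0.783, 0.622, -0.001, 0.002]
ft_force: [0.6, 0.7, -0.9]
grip_width: 0.0355
```

send_rows(plan=[-1,0,0,1,0,0,0,-1,0,0,0.5,0,0,0])

```text
time: 13.75
position: [0.5051, 0.0281, 0.0114]
tool_rot: [0.783, 0.622, -0.001, 0.003]
ft_force: [-0.5, -0.5, 0.0]
grip_width: 0.0359
```

send_rows(plan=[-1,0,0,0.7,0,0,0,-1,0,0,0.5,0,0,0])

```text
time: 13.95
position: [0.5052, 0.0281, 0.0107]
tool_rot: [0.783, 0.622, -0.0, 0.003]
ft_force: [-1.4, -0.5, 7.8]
grip_width: 0.036
```

Contact. Settling, then releasing and rising.

send_rows(plan=[-1,0,0,0,0,0,0,0.25,0,0,0,0,0,0,0.25,0,0,0,0,0,0,0.25,0,0,0,0,0,0,0.25,0,0,-15,0,0,0,0.25,0,0,-25,0,0,0,0.25,0,0,-30,0,0,0,0.25,0,0,-30,0,0,0])

```text
time: 14.75
position: [0.5019, 0.0289, 0.1094]
tool_rot: [0.783, 0.622, -0.004, -0.001]
ft_force: [0.5, -0.1, 0.1]
grip_width: 0.0543
```

```bash
python3 mv.py 488 -285 130 -6 8
```

```text
t 14.75 pos [501.9  28.9 109.4] F [ 0.5 -0.1  0.1] w 54.3 total turn [-0.007  0.005 -0.124]
-38.6, 7.2, -2.4, -0.001, 0.001, -0.016
-38.7, 6.6, -2.5, -0.001, 0.001, -0.016
-38.8, 6.0, -2.5, -0.001, 0.001, -0.016
-38.9, 5.4, -2.5, -0.001, 0.001, -0.016
-39.0, 4.8, -2.5, -0.001, 0.001, -0.016
-39.1, 4.2, -2.5, -0.001, 0.001, -0.016
-39.1, 3.6, -2.5, -0.001, 0.001, -0.016
-39.2, 3.0, -2.6, -0.001, 0.001, -0.016
```

send_rows(plan=[0.15,-30,7,-8,0,0,-0.016,0.15,-39,7,-2,0,0,-0.016,0.15,-39,6,-2,0,0,-0.016,0.15,-39,5,-2,0,0,-0.016,0.15,-39,5,-2,0,0,-0.016,0.15,-39,4,-2,0,0,-0.016,0.15,-39,4,-2,0,0,-0.016,0.15,-35,3,0,0,0,-0.016])

```text
time: 15.55
position: [0.4949, -0.2794, 0.1366]
tool_rot: [0.737, 0.676, -0.001, 0.003]
ft_force: [0.7, 0.9, 0.3]
grip_width: 0.0507
```

```bash
python3 mv.py 488 -285 70 -6.2 5; python3 - <<'E'
from h import *
look("wrist","w4");z=np.load("pics/w4.npz");P,p=z["P"],z["p"]
h=cv2.cvtColor(p,cv2.COLOR_RGB2HSV).astype(int);X,Y,Z=np.moveaxis(P,-1,0)
M=(h[...,0]>18)&(h[...,0]<34)&(h[...,1]>130)&(Z>.045)&(Z<.065)&(X>.44)&(X<.54)&(Y<-.22)
print(cv2.minAreaRect((P[M][:,:2]*1000).astype(np.float32)),np.median(Z[M]))
E
```

```text
t 15.55 pos [ 494.9 -279.4  136.6] F [0.7 0.9 0.3] w 50.7 total turn [0.003 0.005 0.022]
-1.2, -1.3, 13.3, 0.001, 0.001, 0.004
-1.2, -1.3, 13.3, 0.001, 0.001, 0.004
-1.2, -1.3, 13.3, 0.001, 0.001, 0.004
-1.2, -1.3, 13.3, 0.001, 0.001, 0.004
-1.2, -1.3, 13.3, 0.001, 0.001, 0.004
((488.3282470703125, -285.1947021484375), (60.00655746459961, 19.28438377380371), 83.16972351074219) 0.05231578024378447
```

send_rows(plan=[0.15,-2,-3,12,0,0,0.01,0.15,-2,-3,16,0,0.002,0.01,0.15,-1,-1,18,0,0.002,0.005,0.15,0,0,18,0,0,0,0.15,0,0,10,0,0,0,0.15,0,0,0,0,0,0])

```text
time: 16.2
position: [0.4889, -0.2957, 0.0606]
tool_rot: [0.749, 0.663, -0.0, 0.007]
ft_force: [1.1, -0.1, -1.2]
grip_width: 0.0501
```

```bash
python3 mv.py 488.3 -285 31 -6.5 3
```

```text
t 16.2 pos [ 488.9 -295.7   60.6] F [ 1.1 -0.1 -1.2] w 50.1 total turn [ 0.01   0.009 -0.007]
3.6, -0.7, 9.8, 0.003, 0.003, -0.002
3.6, -0.7, 9.8, 0.003, 0.003, -0.002
3.6, -0.6, 9.9, 0.003, 0.003, -0.002
```

send_rows(plan=[0.15,5,-1,5,0.003,0.003,-0.003,0.15,3,-1,8,0.003,0.003,-0.003,0.15,1,0,8,0,0,0,0.15,0,0,5,0,0,0,0.15,0,0,2,0,0,0,0.15,0,0,0,0,0,0])

```text
time: 16.8
position: [0.4895, -0.2858, 0.032]
tool_rot: [0.746, 0.666, 0.0, 0.004]
ft_force: [0.5, 0.1, -0.1]
grip_width: 0.0502
```

```bash
python3 mv.py 488.3 -285 31 -6.5 1
```

```text
t 16.8 pos [ 489.5 -285.8   32. ] F [ 0.5  0.1 -0.1] w 50.2 total turn [0.006 0.004 0.001]
0.7, -1.2, 1.0, 0.006, 0.004, 0.001
```

send_rows(plan=[-1,0,-1,1,0.006,0.004,0,-1,0,0,0,0,0,0,-1,0,0,0,0,0,0,-1,0,0,0,0,0,0,-1,0,0,0,0,0,0,-1,0,0,0,0,0,0], force=40)

```text
time: 17.4
position: [0.4888, -0.2864, 0.0317]
tool_rot: [0.746, 0.666, -0.0, 0.001]
ft_force: [-0.2, -0.8, -1.2]
grip_width: 0.0195
```

send_rows(plan=[-1,0,0,-6,0,0,0,-1,0,0,-15,0,0,0,-1,0,0,-22,0,0,0,-1,0,0,-30,0,0,0,-1,0,0,-20,0,0,0,-1,0,0,0,0,0,0])

```text
time: 18.0
position: [0.4854, -0.2834, 0.1247]
tool_rot: [0.746, 0.666, -0.001, -0.005]
ft_force: [0.5, -0.1, -5.0]
grip_width: 0.0195
```

```bash
python3 mv.py 470 0 150 38 8
```

```text
t 18.0 pos [ 485.4 -283.4  124.7] F [ 0.5 -0.1 -5. ] w 19.5 total turn [-0.006 -0.009 -0.777]
35.0, -6.0, -2.9, -0.001, -0.001, -0.097
35.4, -2.5, -2.9, -0.001, -0.001, -0.097
35.5, 0.9, -3.0, -0.001, -0.001, -0.097
35.2, 4.4, -3.0, -0.001, -0.001, -0.097
34.6, 7.7, -3.1, -0.001, -0.001, -0.097
33.7, 11.1, -3.1, -0.001, -0.001, -0.097
32.5, 14.3, -3.1, -0.001, -0.001, -0.097
30.9, 17.4, -3.1, -0.001, -0.001, -0.097
```

send_rows(plan=[-1,22,-5,-3,0,0,-0.07,-1,35,-4,-3,0,0,-0.097,-1,36,0,-3,0,0,-0.097,-1,36,4,-3,0,0,-0.097,-1,35,7,-3,0,0,-0.097,-1,34,11,-3,0,0,-0.097,-1,33,14,-3,0,0,-0.097,-1,33,17,-3,0,0,-0.097])

```text
time: 18.8
position: [0.4635, -0.0045, 0.1435]
tool_rot: [0.442, 0.897, 0.0, -0.009]
ft_force: [1.5, 0.2, -3.6]
grip_width: 0.0196
```

```bash
python3 mv.py 530 336 130 84.5 9
```

```text
t 18.8 pos [463.5  -4.5 143.5] F [ 1.5  0.2 -3.6] w 19.6 total turn [-0.    -0.019 -0.82 ]
25.5, 28.9, 1.7, -0.0, -0.002, -0.091
22.7, 31.1, 1.7, -0.0, -0.002, -0.091
19.8, 33.1, 1.6, -0.0, -0.002, -0.091
16.7, 34.7, 1.6, -0.0, -0.002, -0.091
13.5, 36.1, 1.5, -0.0, -0.002, -0.091
10.2, 37.2, 1.5, -0.0, -0.002, -0.091
6.8, 38.0, 1.5, -0.0, -0.002, -0.091
3.3, 38.4, 1.5, -0.0, -0.002, -0.091
-0.2, 38.5, 1.5, -0.0, -0.002, -0.091
```

send_rows(plan=[-1,26,29,1,0,-0.002,-0.091,-1,23,31,1,0,-0.002,-0.091,-1,20,33,1,0,-0.002,-0.091,-1,17,35,1,0,-0.002,-0.091,-1,14,36,1,0,-0.002,-0.091,-1,10,37,1,0,-0.002,-0.091,-1,7,38,1,0,-0.002,-0.091,-1,3,30,1,0,-0.002,-0.08])

```text
time: 19.6
position: [0.506, 0.3045, 0.1254]
tool_rot: [0.083, 0.996, -0.002, -0.011]
ft_force: [0.5, -1.5, -4.2]
grip_width: 0.0198
```

```bash
python3 mv.py 530 336 100 84.5 4
```

```text
t 19.6 pos [506.  304.5 125.4] F [ 0.5 -1.5 -4.2] w 19.8 total turn [-0.005 -0.021 -0.071]
-4.7, 8.8, 6.2, -0.001, -0.005, -0.018
-4.9, 8.7, 6.2, -0.001, -0.005, -0.018
-5.0, 8.6, 6.3, -0.001, -0.005, -0.018
-5.1, 8.5, 6.3, -0.001, -0.005, -0.018
```

send_rows(plan=[-1,-5,9,6,-0.001,-0.005,-0.018,-1,-5,9,6,-0.001,-0.005,-0.018,-1,-5,8,6,-0.001,-0.005,-0.018,-1,-5,7,5,-0.001,-0.005,-0.018,-1,0,0,0,0,0,0])

```text
time: 20.1
position: [0.5281, 0.3369, 0.0944]
tool_rot: [0.044, 0.999, -0.002, -0.004]
ft_force: [0.0, 0.1, -4.7]
grip_width: 0.0196
```

```bash
cat > w5.py <<'E'
from h import *
import sys
t=sys.argv[1];look("wrist",t);z=np.load(f"pics/{t}.npz");P,p=z["P"],z["p"]
h=cv2.cvtColor(p,cv2.COLOR_RGB2HSV).astype(int);H,S=h[...,0],h[...,1];X,Y,Z=np.moveaxis(P,-1,0)
bx=(X>.44)&(X<.62)&(Y>.22)&(Y<.46)
def rep(n,M):
    k,l,st,c=cv2.connectedComponentsWithStats((M&bx).astype(np.uint8))
    for i in range(1,k):
        if st[i,4]>150:
            q=P[l==i]*1000;r=cv2.minAreaRect(q[:,:2].astype(np.float32));print(n,c[i].round(),np.round(r[0],1),np.round(r[1]),round(r[2],1),"z",np.percentile(q[:,2],[5,50,95]).round(),q[:,:2].min(0).round(),q[:,:2].max(0).round())
rep("yel",(H>18)&(H<34)&(S>150))
rep("blue",(H>105)&(H<128)&(S>140)&(Z<.015))
rep("red",((H<6)|(H>174))&(S>150))
E
python3 w5.py w5; python3 mv.py 530 336 60 84.5 4
```

```text
yel [253. 126.] [462.6 340.2] [69. 22.] 86.3 z [17. 18. 20.] [452. 305.] [476. 375.]
yel [253. 150.] [471.5 340.9] [66. 40.] 85.5 z [ 6.  7. 67.] [452. 306.] [494. 373.]
yel [254. 225.] [490.6 340.6] [22. 78.] 84.8 z [100. 115. 116.] [452. 327.] [531. 349.]
yel [207. 271.] [483.4 331.5] [ 4. 69.] 70.7 z [174. 182. 184.] [452. 318.] [515. 345.]
yel [302. 271.] [485.4 352.3] [69.  4.] 8.7 z [173. 182. 184.] [452. 345.] [519. 359.]
yel [254. 292.] [504.3 337.7] [ 19. 106.] 87.1 z [114. 115. 116.] [452. 326.] [557. 345.]
yel [268. 311.] [498.1 336.2] [68. 65.] 33.0 z [187. 191. 194.] [452. 300.] [509. 382.]
blue [336. 188.] [528.4 411.7] [64. 83.] 84.8 z [6. 7. 8.] [485. 377.] [571. 447.]
red [165. 128.] [459.7 284.8] [120.  20.] 88.1 z [17. 18. 20.] [448. 225.] [470. 345.]
red [176. 158.] [480.3 279.1] [ 87. 114.] 60.9 z [6. 7. 9.] [452. 233.] [551. 345.]
red [158. 203.] [485.3 290.4] [ 44. 120.] 51.7 z [39. 57. 58.] [452. 253.] [545. 345.]
t 20.15 pos [527.6 336.3  94.6] F [-0.9 -0.2 -4.3] w 19.9 total turn [-0.005 -0.009  0.008]
-0.7, 0.0, 8.7, -0.001, -0.002, 0.002
-0.7, 0.0, 8.7, -0.001, -0.002, 0.002
-0.6, -0.0, 8.7, -0.001, -0.002, 0.002
-0.6, -0.0, 8.7, -0.001, -0.002, 0.002
```

View pics/w5.png

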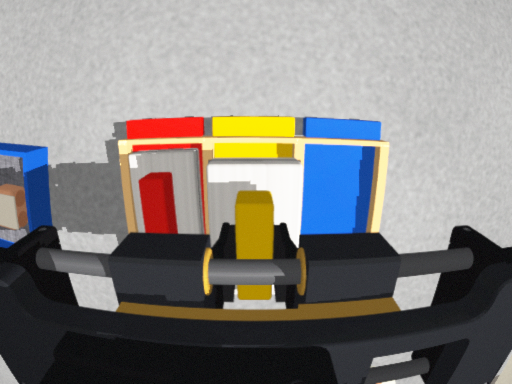

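send_rows(plan=[-1,-2,-1,8,-0.002,-0.004,0.004,-1,-2,-1,10,-0.002,-0.004,0.004,-1,0,0,10,0,0,0,-1,0,0,6,0,0,0,-1,0,0,0,0,0,0])

```text
time: 20.65
position: [0.5314, 0.3308, 0.058]
tool_rot: [0.05, 0.999, -0.001, -0.001]
ft_force: [-0.6, -0.0, -4.6]
grip_width: 0.02
```

```bash
python3 mv.py 530.5 335 50 84.5 1
```

```text
t 20.65 pos [531.4 330.8  58. ] F [-0.6 -0.  -4.6] w 20.0 total turn [-0.002 -0.001 -0.004]
1.4, 4.1, 8.0, -0.002, -0.001, -0.004
```

send_rows(plan=[-1,1,3,2,0,0,-0.004,-1,0,1,3,0,0,0,-1,0,0,0,0,0,0])

```text
time: 20.95
position: [0.5309, 0.3353, 0.0527]
tool_rot: [0.048, 0.999, -0.001, -0.001]
ft_force: [-0.1, -0.2, -3.9]
grip_width: 0.0199
```

```bash
python3 mv.py 530.5 335 37 84.5 4; python3 w5.py w6; python3 -c "
import cv2
a=cv2.imread('pics/w6.png')[90:260,100:410]
cv2.imwrite('pics/w6c.png',cv2.resize(a,None,fx=2.4,fy=2.4))"
```

```text
t 20.95 pos [530.9 335.3  52.7] F [-0.1 -0.2 -3.9] w 19.9 total turn [-0.002 -0.001  0.   ]
0.1, -0.1, 3.9, -0.001, -0.0, 0.0
0.1, -0.1, 3.9, -0.001, -0.0, 0.0
0.1, -0.1, 3.9, -0.001, -0.0, 0.0
0.1, -0.1, 3.9, -0.001, -0.0, 0.0
yel [254. 125.] [463.8 341.6] [72. 21.] 84.9 z [17. 18. 19.] [453. 305.] [478. 378.]
yel [254. 151.] [471.9 340.8] [67. 38.] 86.4 z [6. 8. 9.] [453. 306.] [493. 374.]
yel [254. 225.] [492.7 340.2] [23. 79.] 83.6 z [58. 73. 74.] [453. 326.] [533. 348.]
yel [207. 271.] [485.6 330. ] [ 4. 70.] 70.6 z [131. 140. 143.] [453. 317.] [518. 344.]
yel [302. 271.] [508.6 353.8] [27.  4.] 7.3 z [131. 140. 143.] [495. 352.] [522. 357.]
yel [254. 292.] [526.8 336.4] [ 33. 148.] 84.6 z [19. 73. 74.] [453. 313.] [602. 346.]
yel [268. 311.] [500.8 345.6] [66. 68.] 48.0 z [146. 149. 152.] [453. 298.] [512. 380.]
blue [353. 190.] [523.5 412.5] [64. 73.] 84.9 z [6. 7. 8.] [485. 378.] [563. 447.]
red [149. 128.] [459.5 283.4] [120.  18.] 87.2 z [17. 18. 20.] [448. 223.] [469. 344.]
red [162. 161.] [475.7 280.5] [ 85. 104.] 58.7 z [6. 8. 9.] [453. 233.] [542. 344.]
red [138. 209.] [480.7 292.6] [ 37. 110.] 46.2 z [37. 57. 58.] [453. 254.] [528. 344.]
```

View pics/w6c.png

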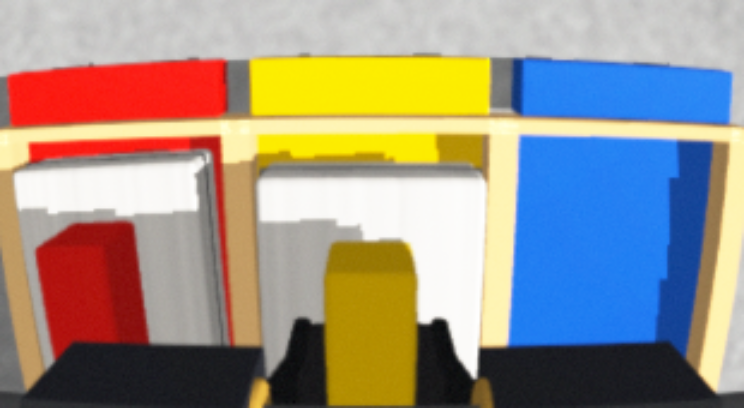

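The view shows the insert (258–486) centred under the yellow tag (250–490) and between the bay walls. Lowering slowly.

send_rows(plan=[-1,0,0,4,0,0,0,-1,0,0,4,0,0,0,-1,0,0,3,0,0,0,-1,0,0,1,0,0,0])

```text
time: 21.4
position: [0.5315, 0.3358, 0.0408]
tool_rot: [0.048, 0.999, -0.001, 0.0]
ft_force: [0.3, -0.4, -4.3]
grip_width: 0.0197
```

send_rows(plan=[-1,0,0,1.5,0,0,0,-1,0,0,1,0,0,0])

```text
time: 21.6
position: [0.5315, 0.3358, 0.0379]
tool_rot: [0.048, 0.999, -0.001, 0.0]
ft_force: [-0.6, -0.1, -4.6]
grip_width: 0.0198
```

send_rows(plan=[-1,0,0,1,0,0,0,-1,0,0,0.5,0,0,0])

```text
time: 21.8
position: [0.5316, 0.3357, 0.0367]
tool_rot: [0.048, 0.999, -0.001, 0.0]
ft_force: [-2.0, -0.2, 1.6]
grip_width: 0.0199
```

send_rows(plan=[-1,0,0,0.5,0,0,0])

```text
time: 21.9
position: [0.5316, 0.3357, 0.0367]
tool_rot: [0.048, 0.999, -0.001, 0.0]
ft_force: [-2.1, -0.3, 1.0]
grip_width: 0.0194
```

It makes contact at exactly the expected height (36.7). Releasing.

send_rows(plan=[-1,0,0,0.3,0,0,0,0.0,0,0,0,0,0,0,0.0,0,0,0,0,0,0,0.0,0,0,0,0,0,0,0.0,0,0,-15,0,0,0,0.0,0,0,-25,0,0,0,0.0,0,0,-35,0,0,0,0.0,0,0,-40,0,0,0])

```text
time: 22.7
position: [0.5302, 0.3352, 0.1536]
tool_rot: [0.048, 0.999, -0.002, -0.002]
ft_force: [1.2, 0.3, 0.1]
grip_width: 0.0432
```

send_rows(plan=[0,40,0,-20,0,0,0,0,40,0,-20,0,0,0,0,40,0,-20,0,0,0,0,0,0,-10,0,0,0,0,0,0,0,0,0,0,0,0,0,0,0,0,0])

```text
time: 23.3
position: [0.4136, 0.3495, 0.24]
tool_rot: [0.049, 0.999, 0.005, 0.01]
ft_force: [0.4, -0.6, -1.0]
grip_width: 0.0435
```

```bash
python3 - <<'E'
from h import *
look("scene","s2");look("top","t2");o=robot.get_obs();print(o["time"],o["position"])
a=cv2.imread("pics/s2.png")[150:290,90:380];b=cv2.imread("pics/t2.png")[140:300,90:410]
cv2.imwrite("pics/fin.png",np.vstack([cv2.resize(a,(600,290)),cv2.resize(b,(600,300))]))
z=np.load("pics/t2.npz");P,p=z["P"],z["p"];h=cv2.cvtColor(p,cv2.COLOR_RGB2HSV).astype(int)
X,Y,Z=np.moveaxis(P,-1,0);H,S=h[...,0],h[...,1]
def rep(n,M):
    if M.sum()<10: return print(n,"none")
    q=P[M]*1000;r=cv2.minAreaRect(q[:,:2].astype(np.float32));print(n,np.round(r[0]),np.round(r[1]),round(r[2],1),"z",np.median(q[:,2]).round())
rep("bar",(H>18)&(H<34)&(S>130)&(Z>.04)&(Z<.08)&(Y>.2))
g=(X>.44)&(X<.6)&(Y>.303)&(Y<.37)
rep("block",g&(Z>.026)&(Z<.045))
rep("redbar",((H<6)|(H>174))&(S>150)&(Z>.05)&(Z<.07)&(Y>.2)&(X<.6))
rep("jar",(Z>.05)&(Z<.08)&(X>.65)&(Y>.2)&(Y<.3))
sk=(((H<14)&(S>60))|(p.min(-1)>120))&(Z>.02)&(Z<.045)
rep("A",sk&(X>.57)&(X<.68)&(abs(Y)<.1));rep("B",sk&(X>.45)&(X<.56)&(abs(Y-.03)<.1))
E
```

```text
23.4 [0.41425428 0.34936813 0.23919189]
bar [531. 333.] [18. 54.] 84.6 z 59.0
block [530. 335.] [58. 90.] 84.9 z 33.0
redbar [523. 260.] [15. 51.] 84.9 z 58.0
jar [702. 253.] [44. 46.] 89.3 z 64.0
A [624.   2.] [125.  49.] 78.9 z 32.0
B [504.  24.] [125.  49.] 76.9 z 32.0
```

View pics/fin.png

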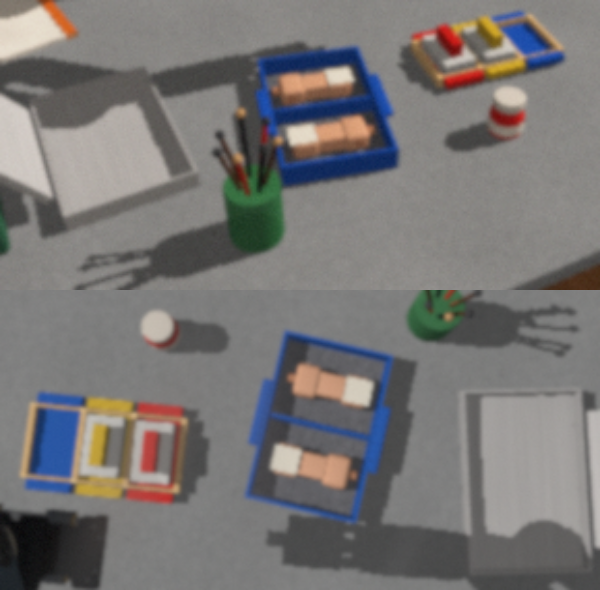

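Everything is in place: the tray is empty, one casting lies flat in each compartment, and the insert is down in the yellow bay (bar top at 59, as expected). Handing in.

```bash
python3 -c "
from rig import robot
print(robot.hand_in())"
```

```text
the job is handed in; nothing more can be done
None
```

I laid casting A on its back in the tote's far compartment and casting B in the near one. Then I put the yellow insert back into the yellow bay, and handed the job in at about 23.4 s of the 72 s.

**Last checks (top and scene cameras, gripper clear of everything):**
- **Tray:** empty.
- **Castings:** both flat, with tops at 32 mm against about 33 mm expected, and about centred in their compartments.
- **Yellow insert:** bar top at 59 mm, which is what a fully seated insert should read. It made contact on the way down at exactly the expected height. Its block is centred at (530, 335) mm.
- **Red insert and paint jar:** measured positions within 1 mm of where they started.
- **Brush pot:** checked only by eye in the pictures; it looks unmoved.

**Disagreements:**
- Estimates of the yellow bay's centre differed by 2–3 mm between views, well within the 5 mm clearance.
- The last depth reading for the insert's block top was 33 mm on all counts, as it should be.
- Casting B lies about 6 mm off its compartment's centre along its length, clear of the walls.

No check failed. I felt only light contact forces when setting things down, 8 N at most.

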